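Feed a sample plate under the sealer guard with a push stick

ROBOT

A 6-joint arm with a two-finger parallel gripper is mounted at the origin on the work surface. World frame = base frame: x ahead of the robot, y to its left, z up, the work surface at z = 0. Lengths are in mm, angles in degrees, forces in N, time in s.
With the tool pointing down it reaches from about 350 to 850 mm from the base axis. Payload 8.1 kg.
Tool frame: the origin (TCP) lies midway between the tips of the shut fingers; the grasp point (between the pads) lies 19 mm behind it (r.grasp_offset is the distance from the TCP to the grasp point, in mm); z points along the fingers, x is the direction in which the jaws open and shut, and the axes are right-handed (so a half turn about z gives the same grasp; the last joint's range is limited). The gripper opens to 85 mm and grips with 20 to 120 N. Pads are 22 mm wide; open, the fingers measure 114 mm over their backs; the gripper's body (76 mm by 85 mm) begins 54 mm behind the grasp point. The pads swing forward as they close: fully open they stand 13 mm farther back than shut.
Start: joints at [-81.612, 7.471, 85.268, -0, 87.261, -4.893], TCP at [137.858, -583.952, 231.292] pointing down, gripper open.
Joint ranges: [-169.43, 169.43], [-51.17, 129.36], [1.28, 143.12], [-76.62, 256.62], [0, 156.53], [-152.29, 152.29]. Speed limits (degrees/s): [136.94, 136.94, 159.86, 180, 180, 180].

INTERFACE

Orientations are given as [roll, pitch, yaw] about the fixed x, y, z axes, in that order (R = Rz(yaw) Ry(pitch) Rx(roll)).
In Python, from bench import r, optics, hand_in gives the robot as it stands.
- The arm moves only by the shell command python3 -m pendant 'ROWS' [FORCE]. ROWS is JSON, a list of rows, each a list of 5 numbers: the opening, from 0 (shut) to 1 (fully open), then the shift along the tool's x, y, z in mm, then the turn about the tool's z in degrees. A call has 1 to 10 rows; each row shifts and turns the commanded pose from where the row before left it, along the tool's axes as they then stand; what a row does not reach is not made up. A row lasts 1/10 s, in which the tool goes at most 50 mm and 8.59 degrees, less where a joint would pass 70% of its speed; a pose out of reach is approached as far as the arm can. A call with a gripper value outside its range is refused whole. The fingers move at their own pace and stop on an object; FORCE is the grip in N (left out, the last holds). Time passes only in rows, so rows that do not move let the fingers close. It gives the time, the measured TCP pose, the force and the opening at its end, in the units of the state.
- r.sense(): the state, without advancing time (a new reading comes with each control period).
- optics.snapshot(name): name is "scene" or "side" or "wrist"; returns (picture, depth): 480x640x3 uint8, blue, green, red; 480x640 float32, mm along the optical axis (not along the pixel's ray), 0 where there is no reading.
- optics.camera_params(name): a dict with "camera_matrix" (3x3 intrinsics, pixels), "k1" (the pictures are not rectified: a ray, as slopes to the right and down, at radius r is drawn at 1 + k1 r^2 times it, then the intrinsics apply), "eye" and "orientation" of the camera in the world. Camera axes: x right, y down, z forward; pixel columns grow to the right and rows downward; lengths in mm; the calibration is good to about 2 mm. A picture is of the moment at which its call begins: read the wrist's pose just before it. camera_params takes no time and is no camera call; for the wrist camera it gives the pose at the moment of the call.
- hand_in(): hands the job in, once; it reports no verdict.
Trained networks look in the newest picture that a camera, given by its name, has taken for a name from the list of things; names that differ only in an ending like _2 or _b are one class to them, and where a whole thing is asked for, a point or a joint stands for the part that bears it (a point fixed in the world has none). Each returns a list of dicts, best first, with "score" (0 to 1); they miss things now and then, are a little off and sometimes report something else, mostly with a low value. They report only what shows in the picture. A call takes as long as a camera call. They do not tell look-alikes from the thing itself.
- optics.search_frame(camera, query): "at" ([x, y, z] in mm, in world coordinates, good to about 4 mm: the middle of the surface that is visible of it).
The state is a dict: "time": time; "joint_pos": joint angles; "qd": joint speeds; "joint_efforts": joint torques, N m; "tool_pos": TCP position; "tcp_rot": TCP orientation; "ft_force": force on the tool from outside, world axes, zero at the start; "wrist_torque": the same for the moment, N m; "finger_gap": finger opening in mm.
Only numpy, scipy, OpenCV 4.12 (cv2) and the standard library are available. Lean on these libraries where they do the work, as an engineer would, in place of code of your own. Each camera call takes 0.05 s, during which the arm holds its last target. There are 200 camera calls.

TASK

Pick up the white push stick and use its nose to feed the aluminium sample plate along the sealer's bed and under the clear guard, until it is fully home and pressed firmly but gently against the sprung stop inside; let the pad give a little and hold the press for a moment, but do not ram the stop. Then draw the stick out, leaving the plate home, and lay the stick back down flat on the bench, clear of the sealer. Do not touch the plate with the gripper and leave the other things on the bench alone.

Things in the scene. Friction and masses are not known exactly. Their poses are not given: they have to be found in the camera images.
- sealer: Fixed plate sealer: dark steel bed with side rails, then a tunnel under a clear guard, then a housing (x = 180 to 390 mm, 230 mm wide, 170 mm high). Origin: at bench height on the bed's centre line below the guard's mouth; x = feed direction, z up. Bed: top 30 mm above the bench, 150 mm wide, x = -240 to 180 mm. Rails 14 mm high, 100 mm apart, narrow from x = -60 mm to 69 mm apart at x = 0.
- mouth (a point): Middle of the sill of the guard's mouth, on the bed's top, straight above the sealer's origin, same axes. The mouth is 34 mm high and 69 mm wide; the guard's clear top is 55 mm above the bed, and the 69 mm wide tunnel runs 180 mm on from here in the feed direction.
- roller_low (a point): Lowest point of a free-turning rubber roller (28 mm diameter, across the tunnel) sprung downwards 85 mm past the mouth, 15.5 mm above the bed. The plate must lift it 2.5 mm: before it the push is only 1 or 2 N, at the roller it steps up to 6 to 10 N, and then stays at a steady drag of 4 to 8 N, enough to keep the stop's spring from pushing it out again.
- plate: The workpiece: a solid aluminium sample plate 90 mm long (x) by 65 mm wide (y) by 18 mm high with 24 shallow dark wells, about 0.3 kg, lying on the infeed bed between the rails, roughly square to it. Origin: centre of its underside; +x is its end towards the guard.
- plate_front (a point): Middle of the plate's leading face, 45 mm ahead (+x) of its centre and 9 mm above its underside.
- stop: Depth stop in the tunnel: steel block clamped on two rods, with a sprung black rubber pad in front. Origin: on the bed's centre line, 150 mm past the mouth; x = feed direction. The block is set by hand: the pad's face is 8 to 32 mm before this origin, to be found by feel. The pad gives 3 N/mm for 3.5 mm, then is solid; a firm seat is 5 to 10 N on it beyond the drag, held 0.5 s; over 15 N rams it.
- stick: White plastic push stick, 0.15 kg, lying flat on its blade. Origin: on its underside below the middle of the handle; x along the blade towards the nose. The upright handle is a block 44 mm long (x), 22 mm thick (y), top 86 mm above the underside. The blade is 24 mm wide, 14 mm high, its tail 23 mm behind the origin; its flat nose, 44 mm wide and 16 mm high, ends 115 mm ahead of it.
- stick_nose (a point): Middle of the stick's flat nose face, 115 mm ahead (+x) of the stick's origin and 8 mm above its underside.
- bottle: Bystander: amber bottle, 60 mm diameter, 130 mm high; origin under its centre.
- beaker: Bystander: glass beaker, 66 mm diameter, 85 mm high; origin under its centre.
- jar: Bystander: small white jar, 40 mm diameter, 50 mm high; origin under its centre.
- tipbox: Bystander: lidded pipette tip box, 77 x 112 mm, 56 mm high; origin under its centre.
- platestack: Bystander: two plastic plates stacked, 85 x 126 mm, 28 mm high; origin under the centre.
- spatula: Bystander: spatula, 160 mm long, lying flat on the bench.
Things that resemble listed ones, but are neither listed nor needed, are in the scene too. Leave any black look-alike of the stick alone. Several things have the shape of the plate; the one meant has the colours described above.

How it is judged (in metres and radians):
On the way, in this order (a step that is already met when the one before it is completed fails the run):
1. the stick's nose pushes on the plate while the plate is still outside the guard (contact force between stick and plate above 0.3 N and x of plate_front in the frame of sealer below 0.03 m and x of stick_nose in the frame of plate below -0.03 m), for 0.1 s.
2. with the stick, the plate is pressed against the stop's pad with more than 4 N for 0.3 s (contact force between plate and stop above 4 N and contact force between stick and plate above 2 N), for 0.3 s.
At the end, for the whole second after the job is handed in: The plate still bears on the stop's pad (more than 0.2 N) and is at rest, and the stick lies flat on the bench (underside within 8 mm of it, within 0.1 rad of level), at rest and not touching the sealer (contact force between plate and stop above 0.2 N and linear speed of plate below 0.01 m/s and height (world z) of stick below 0.008 m and angle between stick's own z axis and vertical below 0.1 rad and linear speed of stick below 0.02 m/s and contact force between stick and sealer below 0.05 N).
It fails at once if the stop is rammed: the plate presses it with more than 15 N (contact force between plate and stop above 15 N).
It fails at once if the gripper touches the plate (contact force between the fingers and plate above 0.5 N).
It fails at once if a bystander is moved by more than 30 mm (distance of any of bottle, beaker, jar, tipbox, platestack, spatula from where it was at the start of the episode above 0.03 m).
It also fails if it takes over 70 s, if anything falls off the work surface, if the arm or the gripper's body presses on something with over 40 N, if the wrist force passes 120 N, or if a joint passes its speed limit or range.

## Working session

There is one attempt and no reset: what is moved stays moved. The work goes in short steps, Python scripts to look and compute and a shell command to move; the robot and the scene stay as the last step left them, time stands still between calls to the robot, and variables do not carry over. Pictures are saved under pics/ and viewed, about 8 in all and at most 12, crops included, and the job is handed in when it is done.

```bash
mkdir -p pics; ls; cat > h.py <<'E'
import numpy as np, cv2
from scipy.spatial.transform import Rotation as R
from bench import r, optics, hand_in
def cam(n):
    p=optics.camera_params(n); K=np.array(p["camera_matrix"]); o=np.array(p["orientation"],float)
    M=o if o.shape==(3,3) else R.from_euler('xyz',o,degrees=True).as_matrix()
    return K,float(p["k1"]),np.array(p["eye"],float),M
def ray(n,u,v,c=None):
    K,k1,e,M=c or cam(n)
    d=np.array([(u-K[0,2])/K[0,0],(v-K[1,2])/K[1,1]]); s=d.copy()
    for _ in range(10): s=d/(1+k1*(s@s))
    return e,M@np.array([s[0],s[1],1.])
def at_z(n,u,v,z,c=None):
    e,d=ray(n,u,v,c); return e+d*(z-e[2])/d[2]
def at_depth(n,u,v,dep,c=None):
    e,d=ray(n,u,v,c); return e+d*dep
def pix(n,P,c=None):
    K,k1,e,M=c or cam(n); q=M.T@(np.array(P,float)-e); s=q[:2]/q[2]; s=s*(1+k1*(s@s))
    return K[0,0]*s[0]+K[0,2],K[1,1]*s[1]+K[1,2]
E
python3 - <<'E'
from h import *
np.set_printoptions(precision=1,suppress=True)
print(r.sense()); print(optics.camera_params("scene"))
for n in ["scene","side"]:
    b,d=optics.snapshot(n); cv2.imwrite(f"pics/{n}0.png",b); np.save(f"{n}_d.npy",d)
    for q in ["sealer","mouth","plate","stick","stick_nose","stop","roller_low","platestack","spatula","jar","bottle","beaker","tipbox"]:
        for x in optics.search_frame(n,q)[:4]: print(n,q,np.array(x["at"]),round(x["score"],2),np.array(pix(n,x["at"])))
E
```

```text
pics
{'time': 0.0, 'joint_pos': array([-81.6,   7.5,  85.3,  -0. ,  87.3,  -4.9]), 'qd': array([ 0.1,  0.1,  0. , -0.1,  0. ,  0.1]), 'joint_efforts': array([ -0. , -56.9, -50.1,  -0. ,   0. ,  -0. ]), 'tool_pos': array([ 137.8, -583.4,  230.2]), 'tcp_rot': array([-180. ,    0.1,  -76.7]), 'ft_force': array([-0.5, -0.3,  0.3]), 'wrist_torque': array([-0., -0.,  0.]), 'finger_gap': 85.2653128350243}
{'camera_matrix': array([[470.1,   0. , 315.6],
       [  0. , 470.1, 242.2],
       [  0. ,   0. ,   1. ]]), 'k1': -0.08354243257824673, 'eye': array([ 988.2, -591.4, 1029.1]), 'orientation': array([-145.2,    0.9,   40.6])}
scene sealer [542.3 252.9  85.5] 0.75 [396.6 160.1]
scene mouth [541.4 251.   82.4] 0.96 [395.8 161.2]
scene plate [276.2 199.1  17.6] 0.77 [312.3 145.5]
scene plate [545.6 -55.9  52.3] 0.74 [326.5 236.8]
scene stick [ 514.  -322.9   14.2] 0.72 [245.2 308.3]
scene stick_nose [ 441.3 -493.5   15.4] 0.94 [171.5 339.9]
scene stick_nose [ 515.1 -324.7   19.3] 0.72 [244.7 308.2]
scene roller_low [542.  251.7  90. ] 0.63 [396.5 159.2]
scene roller_low [ 663.8 -315.1   46.3]
[... 441 characters left out ...]
73.8]
side plate [272.5 192.5  19.3] 0.81 [232.6 199.4]
side plate [539.6 -69.7  51.6] 0.56 [332.9 233.8]
side stick [ 442.8 -516.4   63.2] 0.93 [275.8 369.8]
side stick [ 505.2 -338.3   21.7] 0.66 [317.8 318.3]
side stick_nose [ 506.  -339.2   23.8] 0.92 [318.2 317.7]
side stick_nose [ 439.4 -520.2   62. ] 0.69 [273.4 372.2]
side roller_low [518.2 225.7  72.7] 0.57 [322.4 175.4]
side platestack [804.9  18.   33.6] 0.75 [441.2 221.9]
side spatula [ 351.  -127.4    6.4] 0.9 [247.9 265.4]
side jar [ 323.8 -283.9   32.4] 0.73 [223.2 297.3]
side bottle [ 738.7 -201.1   70.8] 0.61 [432.9 255.5]
side beaker [ 673.9 -337.3   58.4] 0.9 [410.9 300.6]
side tipbox [357.8  13.5  51.9] 0.93 [256.1 218. ]
```

View pics/scene0.png

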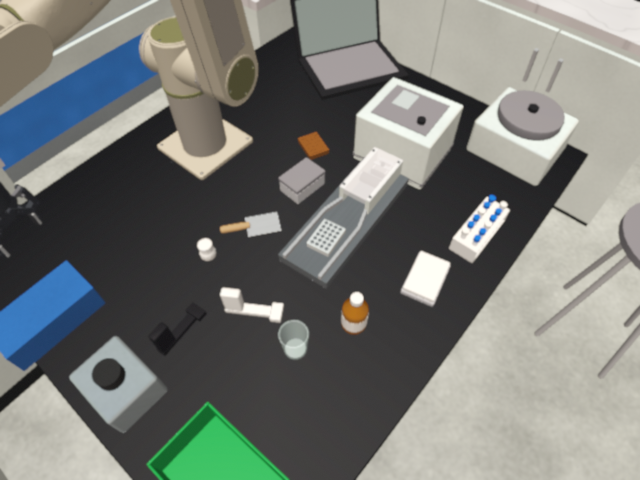

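View pics/side0.png

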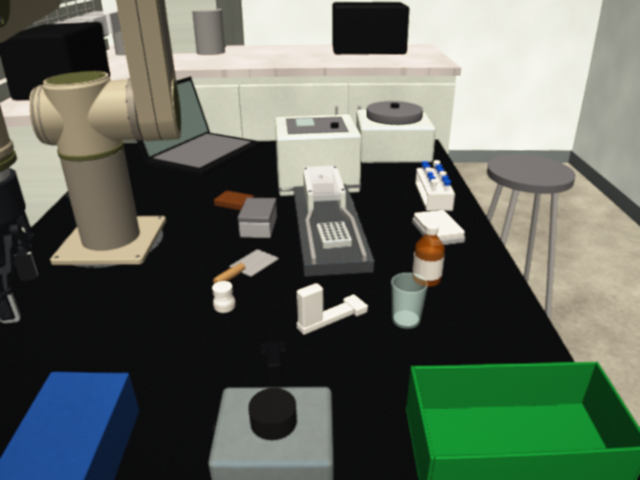

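The scene view shows the white stick with its handle at (232,298) and nose at (278,312). A black look-alike lies at (178,330), to be left alone. The aluminium plate with dark wells is on the bed at (326,236). The brown plate-like thing at (312,145) and the white stack at (427,278) are not it. The guard is at (370,180). Next I'll measure from depth and confirm in one crop.

```bash
cat >> h.py <<'E'
def cloud(n,dep,c=None):
    K,k1,e,M=c or cam(n)
    v,u=np.mgrid[0:480,0:640]; d=np.stack([(u-K[0,2])/K[0,0],(v-K[1,2])/K[1,1]],-1); s=d.copy()
    for _ in range(8): s=d/(1+k1*(s**2).sum(-1,keepdims=True))
    P=np.concatenate([s,np.ones_like(s[...,:1])],-1)*dep[...,None]@M.T+e
    P[dep<=0]=np.nan; return P
def rect(P): 
    (c,s,a)=cv2.minAreaRect(P[:,:2].astype(np.float32)); return np.round(c,1),np.round(s,1),round(a,1)
E
python3 - <<'E'
from h import *
np.set_printoptions(precision=1,suppress=True)
for n in ["scene","side"]:
    b=cv2.imread(f"pics/{n}0.png"); P=cloud(n,np.load(f"{n}_d.npy")); x,y,z=P[...,0],P[...,1],P[...,2]
    white=b.min(-1)>90
    st=(x>380)&(x<590)&(y>-430)&(y<-260)&white&(z>5)
    print(n,"stick",st.sum(),rect(P[st]))
    for nm,m in [("handle top",st&(z>78)),("handle",st&(z>30)),("blade",st&(z<22))]:
        if m.sum()>5:
            print(nm,m.sum(),rect(P[m]),P[m].mean(0))
    pl=(x>480)&(x<620)&(y>-130)&(y<20)&(z>43)&(z<56)&white
    print("plate",pl.sum(),rect(P[pl]),P[pl].mean(0),np.median(P[pl],0))
    bed=(x>430)&(x<700)&(y>-200)&(y<60)&(z>20)&(z<38)
    print("bed",bed.sum(),rect(P[bed]),np.nanmedian(z[bed]))
    allm=(x>430)&(x<700)&(y>-200)&(y<60)&(z>20)&(z<60); print("bed+rails",rect(P[allm]))
    g=(x>430)&(x<700)&(y>60)&(y<260)&(z>75)&(z<95)&(b.max(-1)>0); print("guard top",g.sum(),rect(P[g]),np.nanmedian(z[g]))
    h=(x>350)&(x<800)&(y>150)&(y<600)&(z>160)&(z<180); print("housing top",h.sum(),rect(P[h]))
s=cv2.imread("pics/scene0.png")
cv2.imwrite("pics/crop1.png",np.hstack([cv2.resize(s[190:290,265:395],(400,308)),cv2.resize(s[270:370,150:280],(400,308))]))
E
```

```text
scene stick 893 (array([ 523.5, -309.3]), array([146.8,  43.6]), 28.3)
handle top 163 (array([ 491.5, -337.3]), array([43.3, 22.1]), 29.3) [ 492.5 -337.6   86. ]
handle 350 (array([ 491.5, -337.3]), array([43.3, 22.1]), 29.3) [ 495.9 -339.    69. ]
blade 516 (array([ 523.5, -309.3]), array([146.8,  43.6]), 28.3) [ 544.6 -303.6   15. ]
plate 1017 (array([541.2, -56.5]), array([118.8, 151.8]), 3.4) [543.2 -55.9  47.9] [543.1 -56.   48.1]
bed 2809 (array([539.3, -47.5]), array([152.8, 229.6]), 5.3) 30.70031337008743
bed+rails (array([539.3, -47.5]), array([152.8, 229.6]), 5.3)
guard top 1886 (array([502.2, 170.2]), array([127. , 188.8]), 5.4) 86.19647939919878
housing top 4166 (array([594.6, 402.5]), array([475.9, 266.7]), 22.2)
side stick 1701 (array([ 528. , -312.8]), array([138.1,  48. ]), 32.3)
handle top 264 (array([ 491.2, -339.1]), array([44.9, 23.1]), 34.8) [ 491.1 -342.8   85.7]
handle 814 (array([ 490.8, -339.5]), array([46.2, 23.7]), 33.9) [ 491.4 -346.2   64.7]
blade 795 (array([ 528. , -312.8]), array([138.1,  48. ]), 32.3) [ 538.  -313.6   14.5]
plate 846 (array([541.6, -55.8]), array([121.7, 149.6]), 1.0) [541.7 -61.3  49.2] [541.2 -63.4  50. ]
bed 2331 (array([538.8, -49.2]), array([150.3, 232.1]), 5.6) 32.545672801338924
bed+rails (array([538.8, -49.2]), array([150.3, 232.1]), 5.6)
guard top 1269 (array([522.8, 165.4]), array([188.9, 183. ]), 89.9) 88.13288133122398
housing top 2042 (array([605. , 401.1]), array([508.7, 261. ]), 22.9)
```

View pics/crop1.png

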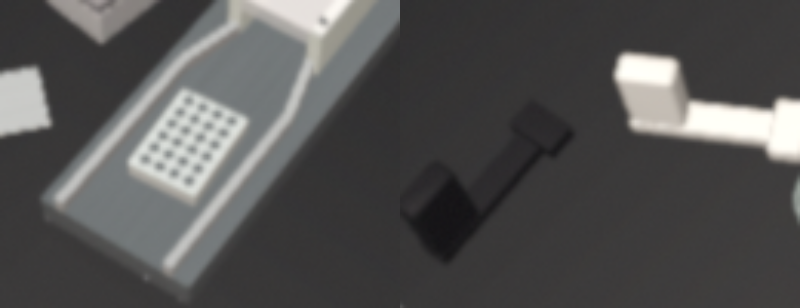

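The crop confirms the white stick on the right (the black one is its look-alike) and the aluminium plate with dark wells on the bed. Depth puts the handle centre near (491,-338) at yaw about 31. The feed yaw is about 95.4 and the sealer origin about (527,76). Next I hover over the stick and look with the wrist camera.

```bash
cat >> h.py <<'E'
def go(x,y,z,yaw=None):
    s=r.sense(); p=np.array(s["tool_pos"]); ang=np.array(s["tcp_rot"]); M=R.from_euler('xyz',ang,degrees=True).as_matrix()
    sh=M.T@(np.array([x,y,z])-p); print("t",round(s["time"],2),"pos",p,"rot",ang,"F",s["ft_force"],"gap",round(s["finger_gap"],1)); print("shift",np.round(sh,1),"turn",None if yaw is None else np.round(-(yaw-ang[2]),1))
E
python3 -c "
from h import *
go(491,-338,200,-59)"
```

```text
t 1.4 pos [ 137.85616181 -583.94111772  231.27499291] rot [-1.79998611e+02  3.46475286e-03 -7.67197668e+01] F [-0.97586453 -0.02582424 -0.1386408 ] gap 85.5
shift [-158.2 -400.2   31.3] turn -17.7
```

```bash
python3 -m pendant '[[1,-16,-40,0,0],[1,-16,-40,0,0],[1,-16,-40,3,0],[1,-16,-40,4,0],[1,-16,-40,4,0],[1,-16,-40,4,0],[1,-16,-40,4,0],[1,-16,-40,4,0],[1,-15,-40,4,0],[1,-15,-40,4,0]]' 100
python3 -m pendant '[[1,0,0,0,-6],[1,0,0,0,-6],[1,0,0,0,-5.7],[1,0,0,0,0],[1,0,0,0,0]]'
python3 - <<'E'
from h import *
np.set_printoptions(precision=1,suppress=True)
go(491,-338,200,-59)
c=cam("wrist"); b,d=optics.snapshot("wrist"); cv2.imwrite("pics/w1.png",b); P=cloud("wrist",d,c)
x,y,z=P[...,0],P[...,1],P[...,2]; w=b.min(-1)>120
st=(x>380)&(x<620)&(y>-430)&(y<-230)&w&(z>5)
print(c[2],st.sum(),rect(P[st]))
for m in [st&(z>78)&(z<95),st&(z<22)]:
    if m.sum()>5: print(m.sum(),rect(P[m]),P[m].mean(0))
E
```

```text
time: 2.4
tool_pos: [492.2, -337.1, 200.4]
tcp_rot: [-180.0, -0.0, -76.7]
ft_force: [-0.3, 0.1, -0.0]
finger_gap: 85.4
time: 2.9
tool_pos: [490.8, -338.3, 200.3]
tcp_rot: [-180.0, -0.0, -59.2]
ft_force: [0.3, 0.6, -1.5]
finger_gap: 85.4
t 2.9 pos [ 490.8 -338.3  200.3] rot [-180.    -0.   -59.2] F [ 0.3  0.6 -1.5] gap 85.4
shift [-0.2 -0.3  0.3] turn -0.2
[ 562.4 -295.2  342.7] 7860 (array([ 539.6, -330.8]), array([137.7, 125.2]), 15.0)
1661 (array([ 492.5, -335.9]), array([44. , 21.7]), 33.1) [ 494.1 -334.9   85.2]
3980 (array([ 546.7, -300.4]), array([101.3,  43. ]), 33.0) [ 556.2 -294.3   14.6]
```

View pics/w1.png

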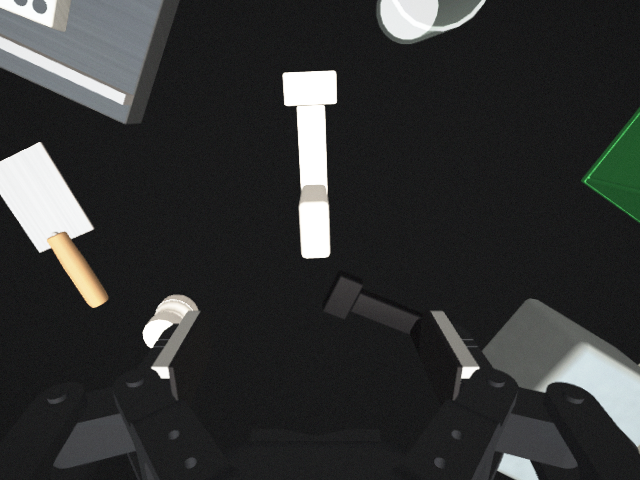

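The wrist view shows the white stick clear of everything: nose at (310,88), handle top at (315,232). The black look-alike is at (370,300), lower and behind it. Stick yaw is 33. Now I turn and go down.

```bash
python3 -m pendant '[[1,0,0,0,-2.2],[1,-0.5,-2,34,0],[1,0,0,35,0],[1,0,0,35,0],[1,0,0,35,0],[1,0,0,25,0],[1,0,0,10,0],[1,0,0,0,0],[0,0,0,0,0],[0,0,0,0,0]]' 100
python3 -m pendant '[[0,0,0,0,0],[0,0,0,0,0],[0,0,0,0,0],[0,0,0,0,0],[0,0,0,0,0],[0,0,0,0,0]]'
```

```text
time: 3.95
tool_pos: [493.6, -337.9, 28.6]
tcp_rot: [-179.9, -0.2, -56.8]
ft_force: [-0.0, -0.2, 0.0]
finger_gap: 59.0
time: 4.55
tool_pos: [492.9, -337.3, 27.5]
tcp_rot: [-180.0, -0.1, -56.8]
ft_force: [-0.9, 0.8, 6.3]
finger_gap: 20.9
```

```bash
python3 -m pendant '[[0,0,0,-20,0],[0,0,0,-45,0],[0,0,0,-45,0],[0,0,0,0,-8],[0,0,0,0,-8],[0,0,0,0,-8],[0,0,0,0,-8],[0,0,0,0,-8],[0,0,0,0,-8],[0,0,0,0,-8]]'
python3 -m pendant '[[0,0,0,0,-6.3],[0,0,0,0,0],[0,0,0,0,0]]'
python3 -c "
from h import *
np.set_printoptions(precision=1,suppress=True)
go(556.5,-232,140,5.4)"
```

```text
time: 5.55
tool_pos: [491.9, -336.5, 135.7]
tcp_rot: [-180.0, 0.0, -0.5]
ft_force: [0.2, -0.3, -1.0]
finger_gap: 20.9
time: 5.85
tool_pos: [492.1, -336.6, 135.9]
tcp_rot: [-180.0, 0.0, 5.3]
ft_force: [0.1, -0.0, -1.0]
finger_gap: 20.5
t 5.85 pos [ 492.1 -336.6  135.9] rot [-180.     0.     5.3] F [ 0.1 -0.  -1. ] gap 20.5
shift [ 73.8 -98.2  -4. ] turn -0.1
```

```bash
python3 -m pendant '[[0,15,-20,0,0],[0,15,-20,0,0],[0,15,-20,0,0],[0,15,-20,0,0],[0,13.8,-18,0,0],[0,0,0,0,0],[0,0,0,0,0],[0,0,0,0,0]]'
python3 - <<'E'
from h import *
np.set_printoptions(precision=1,suppress=True)
go(556.5,-232,140,5.4)
c=cam("wrist"); b,d=optics.snapshot("wrist"); cv2.imwrite("pics/w2.png",b); np.save("w2.npy",d); P=cloud("wrist",d,c)
x,y,z=P[...,0],P[...,1],P[...,2]; w=b.min(-1)>120
st=(abs(x-545)<60)&(y>-270)&(y<-80)&w&(z>95)&(z<135)
for yy in range(-220,-90,15):
    m=st&(abs(y-yy)<7); print(yy,m.sum(),P[m].mean(0) if m.any() else 0)
print("blade+nose",rect(P[st]),P[st][:,1].max())
pl=(abs(x-542)<55)&(y>-120)&(y<10)&w&(z>46)&(z<53); print("plate",pl.sum(),rect(P[pl]),np.median(P[pl],0))
bed=(x>430)&(x<680)&(y>-190)&(y<40)&(z>24)&(z<35); print("bed",bed.sum(),rect(P[bed]),np.median(z[bed]))
rl=(abs(x-542)<75)&(y>-180)&(y<0)&(z>40)&(z<48)
for yy in range(-160,0,15):
    m=rl&(abs(y-yy)<4)
    if m.any(): q=np.sort(x[m]); print(yy,q[:1],np.median(q[q<540]),np.median(q[q>540]),q[-1:])
E
```

```text
time: 6.65
tool_pos: [556.0, -232.7, 136.2]
tcp_rot: [180.0, 0.0, 5.4]
ft_force: [-0.2, -0.6, -1.7]
finger_gap: 21.3
t 6.65 pos [ 556.  -232.7  136.2] rot [180.    0.    5.4] F [-0.2 -0.6 -1.7] gap 21.3
shift [ 0.6 -0.7 -3.8] turn -0.0
-220 40 [ 550.  -214.2  122.3]
-205 1448 [ 553.8 -204.5  122.3]
-190 1675 [ 552.6 -189.9  122.4]
-175 1837 [ 551.1 -174.9  122.4]
-160 2001 [ 549.6 -159.9  122.3]
-145 3014 [ 546.9 -143.8  123.4]
-130 4567 [ 546.7 -129.9  124.4]
-115 1204 [ 549.9 -120.   124.2]
-100 0 0
blade+nose (array([ 550.1, -167.2]), array([43.8, 98.7]), 5.1) -116.2519207806304
plate 1365 (array([542.7, -96.2]), array([106.9,  15.5]), 8.7) [545.5 -92.8  47.8]
bed 14625 (array([ 547.8, -121.4]), array([150.7,  74.1]), 5.5) 29.824766806650217
-160 [493.1] 497.58118951315106 nan [501.8]
-145 [491.6] 496.3082685526525 603.8084631373318 [608.2]
-130 [490.1] 494.8128489282234 602.3361310904716 [607.4]
-115 [488.5] 493.17991272012887 601.1459067856782 [606.]
-100 [487.3] 518.4005411563872 598.8520046241224 [604.4]
-85 [556.9] nan 595.7771478968864 [602.8]
  return _methods._mean(a, axis=axis, dtype=dtype,
  ret = ret.dtype.type(ret / rcount)
```

View pics/w2.png

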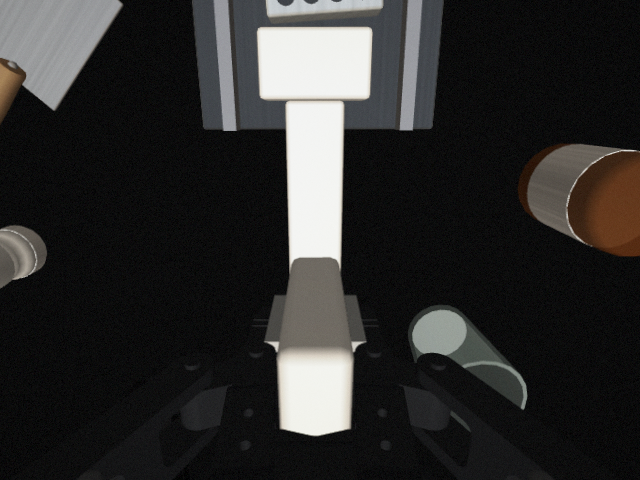

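The stick is held straight and level, nose at (315,62), about 2 mm left of the bed's centre line. The plate's rear is at (323,14), about 16 mm ahead of the nose. I shift right 2 mm, lower, then approach.

```bash
python3 -m pendant '[[0,2,0,20,0],[0,0,0,25,0],[0,0,0,20,0],[0,0,0,8,0],[0,0,0,3.5,0],[0,0,-4,0,0],[0,0,-4,0,0],[0,0,-2,0,0],[0,0,0,0,0]]'
python3 -m pendant '[[0,0,-2,0,0],[0,0,-2,0,0],[0,0,-2,0,0],[0,0,-2,0,0],[0,0,-2,0,0],[0,0,0,0,0]]'
```

```text
time: 7.6
tool_pos: [558.0, -221.8, 60.8]
tcp_rot: [180.0, -0.1, 5.5]
ft_force: [-1.2, 0.0, -1.5]
finger_gap: 20.7
time: 8.2
tool_pos: [556.4, -211.8, 59.8]
tcp_rot: [-180.0, 0.0, 5.5]
ft_force: [1.2, -0.3, -0.5]
finger_gap: 20.7
```

```bash
python3 - <<'E'
from h import *
np.set_printoptions(precision=1,suppress=True)
go(556.5,-232,60,5.4)
b,d=optics.snapshot("wrist"); b2,_=optics.snapshot("scene"); cv2.imwrite("pics/w3.png",np.hstack([cv2.resize(b,(400,300)),cv2.resize(b2[140:290,230:430],(400,300))]))
E
```

```text
t 8.2 pos [ 556.4 -211.8   59.8] rot [-180.     0.     5.5] F [ 1.2 -0.3 -0.5] gap 20.7
shift [-1.8 20.1 -0.2] turn 0.1
```

View pics/w3.png

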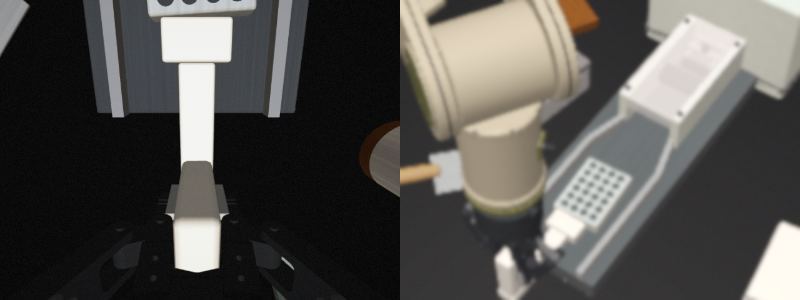

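The nose (196,40 in the left half) is right behind the plate, which sits slightly to its right and slightly turned; the flat nose and funnel should square it. Now feeding.

```bash
python3 -m pendant '[[0,0,-2,0,0],[0,0,-3,0,0],[0,0,-4,0,0],[0,0,-4,0,0],[0,0,-4,0,0],[0,0,-4,0,0],[0,0,-4,0,0],[0,0,-4,0,0],[0,0,-4,0,0],[0,0,-4,0,0]]'
python3 -m pendant '[[0,0,-4,0,0],[0,0,-4,0,0],[0,0,-4,0,0],[0,0,-4,0,0],[0,0,-4,0,0],[0,0,-4,0,0],[0,0,-4,0,0],[0,0,-4,0,0],[0,0,-2,0,0],[0,0,0,0,0]]'
python3 - <<'E'
from h import *
np.set_printoptions(precision=1,suppress=True)
go(556.5,-232,60,5.4)
c=cam("wrist"); b,d=optics.snapshot("wrist"); b2,_=optics.snapshot("scene"); cv2.imwrite("pics/w4.png",np.hstack([cv2.resize(b,(400,300)),cv2.resize(b2[100:250,260:460],(400,300))]))
E
```

```text
time: 9.3
tool_pos: [552.9, -174.9, 59.8]
tcp_rot: [180.0, -0.0, 5.5]
ft_force: [0.5, -1.8, -0.9]
finger_gap: 20.8
time: 10.3
tool_pos: [549.5, -140.8, 59.7]
tcp_rot: [-180.0, 0.0, 5.5]
ft_force: [0.7, 0.4, -1.7]
finger_gap: 20.5
t 10.3 pos [ 549.5 -140.8   59.7] rot [-180.     0.     5.5] F [ 0.7  0.4 -1.7] gap 20.5
shift [-1.8 91.4 -0.3] turn 0.1
```

View pics/w4.png

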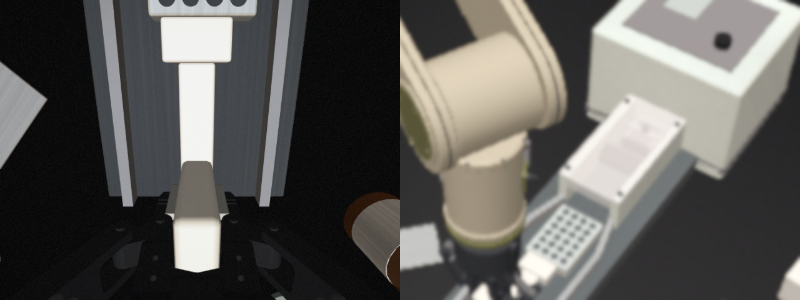

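The plate is square in the funnel, its front near the mouth (scene half, (590,210)). Continuing.

```bash
python3 -m pendant '[[0,0,-2,0,0],[0,0,-3,0,0],[0,0,-3,0,0],[0,0,-3,0,0],[0,0,-3,0,0],[0,0,-3,0,0],[0,0,-3,0,0],[0,0,-3,0,0],[0,0,-2,0,0],[0,0,0,0,0]]'
python3 -m pendant '[[0,0,-2,0,0],[0,0,-3,0,0],[0,0,-3,0,0],[0,0,-3,0,0],[0,0,-3,0,0],[0,0,-3,0,0],[0,0,-3,0,0],[0,0,-3,0,0],[0,0,-2,0,0],[0,0,0,0,0]]'
python3 -m pendant '[[0,0,-2,0,0],[0,0,-3,0,0],[0,0,-3,0,0],[0,0,-3,0,0],[0,0,-3,0,0],[0,0,-3,0,0],[0,0,-3,0,0],[0,0,-2,0,0],[0,0,0,0,0],[0,0,0,0,0]]'
```

```text
time: 11.4
tool_pos: [547.2, -116.0, 59.7]
tcp_rot: [-180.0, 0.0, 5.5]
ft_force: [-0.2, -0.4, -1.3]
finger_gap: 20.9
time: 12.4
tool_pos: [544.9, -91.1, 59.7]
tcp_rot: [-180.0, -0.0, 5.5]
ft_force: [-0.1, -0.8, -1.4]
finger_gap: 21.0
time: 13.4
tool_pos: [542.9, -69.4, 59.8]
tcp_rot: [-180.0, -0.0, 5.5]
ft_force: [0.3, -0.7, -2.1]
finger_gap: 20.7
```

```bash
python3 -m pendant '[[0,0,-2,0,0],[0,0,-3,0,0],[0,0,-3,0,0],[0,0,-3,0,0],[0,0,-3,0,0],[0,0,-2,0,0]]'
for i in 1; do :; done
python3 -m pendant '[[0,0,-2,0,0],[0,0,-2,0,0],[0,0,-2,0,0]]'
python3 -m pendant '[[0,0,-2,0,0],[0,0,-2,0,0],[0,0,-2,0,0]]'
python3 -m pendant '[[0,0,-2,0,0],[0,0,-2,0,0],[0,0,-2,0,0]]'
```

```text
time: 14.0
tool_pos: [541.3, -53.4, 59.8]
tcp_rot: [-180.0, -0.0, 5.5]
ft_force: [0.1, -1.7, -1.6]
finger_gap: 21.2
time: 14.3
tool_pos: [540.7, -47.7, 59.8]
tcp_rot: [180.0, -0.0, 5.5]
ft_force: [0.8, -2.5, -0.5]
finger_gap: 20.8
time: 14.6
tool_pos: [540.4, -43.3, 60.3]
tcp_rot: [179.9, -0.0, 5.5]
ft_force: [-0.6, -9.3, 0.3]
finger_gap: 20.7
time: 14.9
tool_pos: [539.7, -36.8, 60.1]
tcp_rot: [179.9, -0.0, 5.5]
ft_force: [0.1, -6.0, -0.2]
finger_gap: 20.8
```

The roller step shows at TCP y of about -43 (9 N), then drag of 6 N. The pad is expected at TCP y between about -8 and +19.

```bash
python3 -m pendant '[[0,0,-2,0,0],[0,0,-2,0,0],[0,0,-2,0,0],[0,0,-2,0,0],[0,0,-2,0,0],[0,0,-1,0,0]]'
python3 -m pendant '[[0,0,-2,0,0],[0,0,-2,0,0],[0,0,-2,0,0],[0,0,-2,0,0]]'
python3 -m pendant '[[0,0,-1,0,0],[0,0,-1,0,0],[0,0,-1,0,0]]'
python3 -m pendant '[[0,0,-1,0,0],[0,0,-1,0,0]]'
```

```text
time: 15.5
tool_pos: [538.6, -25.7, 60.0]
tcp_rot: [179.9, -0.0, 5.5]
ft_force: [-0.2, -6.5, -0.3]
finger_gap: 21.1
time: 15.9
tool_pos: [537.9, -17.8, 60.1]
tcp_rot: [179.9, -0.0, 5.5]
ft_force: [-0.3, -6.0, 0.2]
finger_gap: 21.0
time: 16.2
tool_pos: [537.6, -14.8, 60.0]
tcp_rot: [179.9, -0.0, 5.5]
ft_force: [-0.1, -6.7, -0.4]
finger_gap: 21.4
time: 16.4
tool_pos: [537.4, -12.8, 60.0]
tcp_rot: [179.9, -0.0, 5.5]
ft_force: [-1.3, -6.6, 0.3]
finger_gap: 20.9
```

```bash
python3 -m pendant '[[0,0,-1,0,0],[0,0,-0.5,0,0]]'
python3 -m pendant '[[0,0,-1,0,0],[0,0,-0.5,0,0]]'
```

```text
time: 16.6
tool_pos: [537.3, -11.3, 60.1]
tcp_rot: [179.9, -0.0, 5.5]
ft_force: [-0.0, -7.5, -0.1]
finger_gap: 20.8
time: 16.8
tool_pos: [537.1, -9.8, 60.1]
tcp_rot: [179.9, -0.0, 5.5]
ft_force: [-0.8, -6.0, -0.1]
finger_gap: 21.0
```

```bash
python3 -c "
from h import *
for i in range(3):
    print(r.sense()['ft_force'])"
```

```text
[-0.8006928  -5.98801252 -0.14054969]
[-0.8006928  -5.98801252 -0.14054969]
[-0.8006928  -5.98801252 -0.14054969]
```

```bash
python3 -m pendant '[[0,0,-1,0,0],[0,0,-0.5,0,0]]'
python3 -m pendant '[[0,0,-1,0,0],[0,0,-0.5,0,0]]'
```

```text
time: 17.0
tool_pos: [537.0, -8.3, 60.0]
tcp_rot: [179.9, -0.0, 5.5]
ft_force: [-0.1, -6.2, -0.1]
finger_gap: 21.2
time: 17.2
tool_pos: [536.8, -6.8, 60.0]
tcp_rot: [179.9, -0.0, 5.5]
ft_force: [0.7, -6.3, 0.8]
finger_gap: 21.0
```

```bash
python3 -m pendant '[[0,0,-1,0,0],[0,0,-0.5,0,0]]'
python3 -m pendant '[[0,0,-1,0,0],[0,0,-0.5,0,0]]'
```

```text
time: 17.4
tool_pos: [536.7, -5.3, 60.1]
tcp_rot: [179.9, -0.0, 5.5]
ft_force: [-0.1, -6.7, -0.2]
finger_gap: 21.0
time: 17.6
tool_pos: [536.5, -3.8, 60.0]
tcp_rot: [179.9, -0.0, 5.5]
ft_force: [-0.1, -6.4, -0.6]
finger_gap: 20.7
```

```bash
python3 -m pendant '[[0,0,-1,0,0],[0,0,-0.5,0,0]]'
python3 -m pendant '[[0,0,-1,0,0],[0,0,-0.5,0,0]]'
```

```text
time: 17.8
tool_pos: [536.4, -2.3, 60.0]
tcp_rot: [179.9, -0.0, 5.5]
ft_force: [-0.2, -5.9, -0.3]
finger_gap: 21.0
time: 18.0
tool_pos: [536.2, -0.8, 60.0]
tcp_rot: [179.9, -0.0, 5.5]
ft_force: [0.4, -5.7, 0.2]
finger_gap: 21.0
```

```bash
python3 -m pendant '[[0,0,-1,0,0],[0,0,-0.5,0,0]]'
python3 -m pendant '[[0,0,-1,0,0],[0,0,-0.5,0,0]]'
```

```text
time: 18.2
tool_pos: [536.2, 0.6, 60.1]
tcp_rot: [179.9, -0.0, 5.5]
ft_force: [-0.1, -6.1, 0.4]
finger_gap: 20.9
time: 18.4
tool_pos: [536.0, 2.2, 60.1]
tcp_rot: [179.9, -0.0, 5.5]
ft_force: [-1.0, -7.7, -1.0]
finger_gap: 21.4
```

```bash
python3 -m pendant '[[0,0,-0.5,0,0],[0,0,0,0,0]]'
python3 -m pendant '[[0,0,-0.5,0,0],[0,0,0,0,0]]'
```

```text
time: 18.6
tool_pos: [535.9, 2.7, 60.0]
tcp_rot: [179.9, -0.0, 5.5]
ft_force: [0.7, -6.1, 0.4]
finger_gap: 21.0
time: 18.8
tool_pos: [535.9, 3.1, 60.0]
tcp_rot: [179.9, -0.0, 5.5]
ft_force: [-0.1, -5.3, 0.1]
finger_gap: 20.6
```

Not contact yet.

```bash
python3 -m pendant '[[0,0,-1,0,0],[0,0,-0.5,0,0]]'
python3 -m pendant '[[0,0,-1,0,0],[0,0,-0.5,0,0]]'
```

```text
time: 19.0
tool_pos: [535.8, 4.6, 60.1]
tcp_rot: [179.9, -0.0, 5.5]
ft_force: [-0.1, -6.8, -0.0]
finger_gap: 20.5
time: 19.2
tool_pos: [535.6, 5.8, 60.1]
tcp_rot: [179.9, -0.0, 5.5]
ft_force: [-0.8, -8.7, 1.6]
finger_gap: 21.1
```

```bash
python3 -m pendant '[[0,0,-0.3,0,0],[0,0,0,0,0]]'
python3 -m pendant '[[0,0,-0.3,0,0],[0,0,0,0,0]]'
```

```text
time: 19.4
tool_pos: [535.6, 6.0, 60.2]
tcp_rot: [179.9, -0.0, 5.5]
ft_force: [-0.1, -7.4, 0.7]
finger_gap: 21.0
time: 19.6
tool_pos: [535.6, 6.1, 60.2]
tcp_rot: [179.9, -0.0, 5.5]
ft_force: [0.1, -9.7, -0.2]
finger_gap: 20.8
```

The force is rising and the arm lags, so this is the pad. I continue gently to about 13.5 N.

```bash
python3 -m pendant '[[0,0,-0.5,0,0],[0,0,0,0,0]]'
python3 -m pendant '[[0,0,-0.5,0,0],[0,0,0,0,0]]'
```

```text
time: 19.8
tool_pos: [535.6, 6.5, 60.2]
tcp_rot: [179.9, -0.0, 5.5]
ft_force: [0.1, -9.1, 0.9]
finger_gap: 20.9
time: 20.0
tool_pos: [535.6, 6.8, 60.3]
tcp_rot: [179.8, -0.0, 5.5]
ft_force: [-0.5, -9.9, 1.3]
finger_gap: 20.6
```

```bash
python3 -m pendant '[[0,0,-0.5,0,0],[0,0,0,0,0]]'
python3 -m pendant '[[0,0,-0.5,0,0],[0,0,0,0,0]]'
```

```text
time: 20.2
tool_pos: [535.6, 7.0, 60.3]
tcp_rot: [179.8, -0.0, 5.5]
ft_force: [-0.7, -12.0, 1.9]
finger_gap: 20.9
time: 20.4
tool_pos: [535.5, 7.4, 60.4]
tcp_rot: [179.8, -0.0, 5.5]
ft_force: [-1.7, -12.3, 2.8]
finger_gap: 20.6
```

```bash
python3 -m pendant '[[0,0,-0.5,0,0],[0,0,0,0,0],[0,0,0,0,0]]'
python3 -m pendant '[[0,0,0,0,0],[0,0,0,0,0],[0,0,0,0,0]]'
python3 -m pendant '[[0,0,0,0,0],[0,0,0,0,0]]'
```

```text
time: 20.7
tool_pos: [535.5, 7.6, 60.4]
tcp_rot: [179.8, -0.0, 5.5]
ft_force: [-1.1, -14.1, 2.7]
finger_gap: 21.1
time: 21.0
tool_pos: [535.5, 7.6, 60.4]
tcp_rot: [179.8, -0.0, 5.5]
ft_force: [-0.9, -13.2, 1.3]
finger_gap: 20.7
time: 21.2
tool_pos: [535.6, 7.6, 60.4]
tcp_rot: [179.8, -0.0, 5.5]
ft_force: [-1.2, -14.3, 1.9]
finger_gap: 21.1
```

Held at about 13.9 N total, so about 7.5 N on the pad. It was 2 mm past first contact, at x of about 131 mm, inside the range given. Now drawing the stick out.

```bash
python3 -m pendant '[[0,0,1,0,0],[0,0,2,0,0],[0,0,4,-1,0],[0,0,8,-1,0],[0,0,15,0,0],[0,0,20,0,0],[0,0,25,0,0],[0,0,25,0,0],[0,0,25,0,0],[0,0,25,0,0]]'
python3 -m pendant '[[0,0,25,0,0],[0,0,25,0,0],[0,0,20,0,0],[0,0,10,-10,0],[0,0,5,-30,0],[0,0,0,-30,0],[0,0,0,0,0],[0,0,0,0,0]]'
python3 - <<'E'
from h import *
np.set_printoptions(precision=1,suppress=True)
go(492,-336,140,-57)
c=cam("wrist"); b,d=optics.snapshot("wrist"); P=cloud("wrist",d,c); b2,_=optics.snapshot("scene"); b3,_=optics.snapshot("side")
x,y,z=P[...,0],P[...,1],P[...,2]; st=(abs(x-550)<60)&(y>-280)&(y<-60)&(b.min(-1)>120)&(z>80)&(z<150)
print(rect(P[st])); 
for yy in range(-210,-70,20):
    m=st&(abs(y-yy)<7); print(yy,P[m].mean(0) if m.any() else 0)
cv2.imwrite("pics/w5.png",np.hstack([cv2.resize(b,(320,240)),cv2.resize(b2[100:250,260:460],(320,240))]))
cv2.imwrite("pics/w5b.png",cv2.resize(b2[120:280,270:430],(600,600),interpolation=cv2.INTER_CUBIC))
E
```

```text
time: 22.2
tool_pos: [549.3, -141.3, 61.8]
tcp_rot: [180.0, -0.0, 5.5]
ft_force: [0.5, -0.2, -0.9]
finger_gap: 21.4
time: 23.0
tool_pos: [558.4, -224.1, 133.4]
tcp_rot: [179.9, -0.1, 5.5]
ft_force: [-0.6, -0.2, -2.1]
finger_gap: 20.6
t 23.0 pos [ 558.4 -224.1  133.4] rot [179.9  -0.1   5.5] F [-0.6 -0.2 -2.1] gap 20.6
shift [-76.8 105.   -6.7] turn 62.5
(array([ 552.7, -158.8]), array([43.8, 98.8]), 5.4)
-210 [ 552.5 -205.   119.3]
-190 [ 555.8 -189.8  119.5]
-170 [ 553.8 -169.9  119.5]
-150 [ 551.9 -149.9  119.5]
-130 [ 548.9 -129.6  121.2]
-110 [ 550.4 -113.3  121.4]
-90 0
```

View pics/w5b.png

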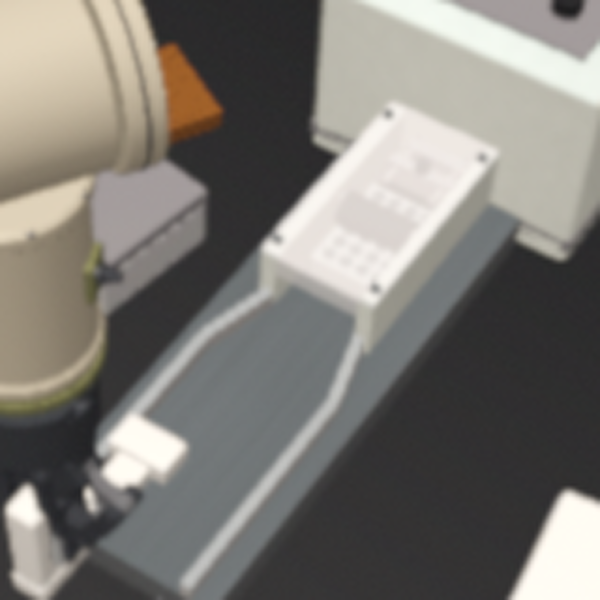

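The plate stays under the guard (seen through it at about (360,235)). The stick is out and level, underside about 28 mm below the TCP. I lay it back where it came from.

```bash
python3 -m pendant '[[0,-12,18,0,0],[0,-16,22,0,0],[0,-16,22,0,0],[0,-16,22,0,0],[0,-16.8,21,0,0],[0,0,0,0,8],[0,0,0,0,8],[0,0,0,0,8],[0,0,0,0,8],[0,0,0,0,8]]'
python3 -m pendant '[[0,0,0,0,8],[0,0,0,0,8],[0,0,0,0,6.5],[0,0,0,30,0],[0,0,0,40,0],[0,0,0,22,0],[0,0,0,8,0],[0,0,0,3,0],[0,0,0,0,0],[0,0,0,0,0]]'
```

```text
time: 24.15
tool_pos: [490.3, -335.0, 130.1]
tcp_rot: [-180.0, 0.2, -34.8]
ft_force: [-0.1, -0.8, -2.2]
finger_gap: 21.4
time: 25.15
tool_pos: [491.5, -336.0, 29.3]
tcp_rot: [-180.0, -0.0, -57.0]
ft_force: [-0.5, -0.8, -1.9]
finger_gap: 21.0
```

```bash
python3 -m pendant '[[0,0,0,1,0],[0,0,0,0.5,0],[0,0,0,0,0]]'
python3 -m pendant '[[0.35,0,0,0,0],[0.5,0,0,0,0],[1,0,0,0,0],[1,0,0,0,0],[1,0,0,0,0],[1,0,0,0,0],[1,0,0,0,0]]'
python3 -m pendant '[[1,0,0,-10,0],[1,0,0,-25,0],[1,0,0,-40,0],[1,0,0,-40,0],[1,0,0,-40,0],[1,0,0,0,0],[1,0,0,0,0]]'
python3 - <<'E'
from h import *
np.set_printoptions(precision=1,suppress=True)
go(492,-336,200)
c=cam("wrist"); b,d=optics.snapshot("wrist"); P=cloud("wrist",d,c); b2,d2=optics.snapshot("scene"); P2=cloud("scene",d2)
x,y,z=P[...,0],P[...,1],P[...,2]; st=(x>380)&(x<620)&(y>-430)&(y<-230)&(b.min(-1)>120)&(z>5)
for m in [st&(z>75)&(z<95),st&(z<22)&(y>-335)]: print(rect(P[m]),P[m].mean(0),P[m][:,2].min(),P[m][:,2].max())
cv2.imwrite("pics/w6.png",np.hstack([cv2.resize(b,(400,300)),cv2.resize(b2,(400,300))]))
E
```

```text
time: 25.45
tool_pos: [491.3, -335.9, 27.5]
tcp_rot: [-180.0, -0.0, -57.0]
ft_force: [1.1, 0.3, -1.9]
finger_gap: 20.6
time: 26.15
tool_pos: [491.2, -335.8, 27.3]
tcp_rot: [180.0, 0.0, -57.0]
ft_force: [0.3, 0.5, 0.4]
finger_gap: 85.5
time: 26.85
tool_pos: [492.1, -336.5, 184.8]
tcp_rot: [-179.9, -0.2, -57.0]
ft_force: [-0.2, 0.1, -0.9]
finger_gap: 85.4
t 26.85 pos [ 492.1 -336.5  184.8] rot [-179.9   -0.2  -57. ] F [-0.2  0.1 -0.9] gap 85.4
shift [ -0.4  -0.2 -15.2] turn None
(array([ 491.7, -334.7]), array([43.6, 21.7]), 33.4) [ 493.2 -333.7   85. ] 75.0199526592439 87.75817461521206
(array([ 546.1, -299.4]), array([99.1, 43.4]), 33.2) [ 554.9 -293.3   14.6] 10.430097307958874 21.317539740294592
```

View pics/w6.png

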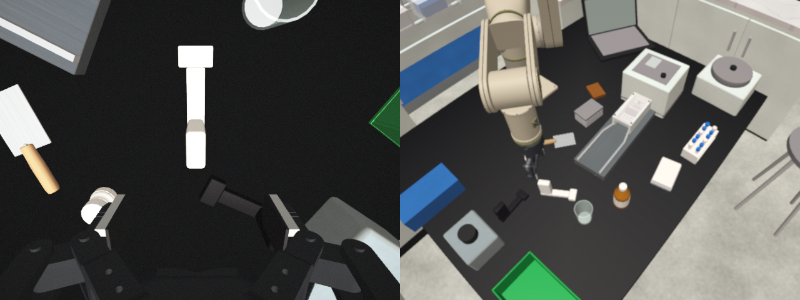

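The stick lies flat on the bench (handle top at 85 mm, blade top at 14.6 mm), free of the gripper. The other things are where they were and the plate is in the tunnel. Handing in.

```bash
python3 -c "
from h import *
print(hand_in())"
```

```text
the job is handed in; nothing more can be done
None
```

I fed the plate under the guard with the white stick, pressed it against the sprung stop, drew the stick out and laid it back flat. I handed the job in at about 27 s on the robot's clock. The hand-in gives no verdict, so the result is not confirmed.

- **Feed:** The roller showed as a step to 9.3 N, then a drag of about 6.2 N. The pad was met with the plate's front about 131 mm past the mouth.
- **Press:** I pushed about 2 mm further and held about 13 to 14 N for 0.5 s. That is roughly 7 to 8 N on the pad, within the 5 to 10 N seat. These come from wrist force readings with about 1 N of noise. Force was read only at the end of each move, so short peaks between readings were not seen.
- **Last checks:** The stick lies level where it started, with its handle top at 85 mm and blade top at 14.6 mm, clear of the sealer. The bystanders look unmoved in the last picture, though I did not measure them again.
- **Not checked directly:** I could not measure whether the plate still bears on the pad after the stick came out. The picture taken as the stick withdrew shows the plate in place under the guard, and the roller's 6 N drag should hold it.

The scene and wrist cameras disagreed by about 2 mm on the bed's centre line; I used the wrist camera's value.

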